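# Make up the parts kits for two repairs

## Task

Make up the parts kits for two waiting repairs from the stock on the counter: into the green tray go the cooling fan, flat in the wide middle bay, and the cyan and yellow ink cartridges, one in each narrow bay; into the orange tray go the feed roller, in the long bay, and the magenta cartridge, in the narrow bay. Set every part down (do not drop it) on the floor of its bay, cartridges standing upright as they do in the stock. Leave the black cartridge and the heat sink where they are.

Things in the scene. Friction and masses are not known exactly. Their poses are not given: they have to be found in the camera images.
- cyan_mid (a point): centre (half-way up) of the cyan (light blue) ink cartridge: a cyan (light blue) block 52 mm long (its x axis) x 22 mm wide (y) x 38 mm high (z up), standing on the counter, about 45 g; white labels on its two long sides, small grey marks on top. Take it across its 22 mm width.
- magenta_mid (a point): centre (half-way up) of the magenta (deep pink) ink cartridge: a magenta (deep pink) block 52 mm long (its x axis) x 22 mm wide (y) x 38 mm high (z up), standing on the counter, about 45 g; white labels on its two long sides, small grey marks on top. Take it across its 22 mm width.
- yellow_mid (a point): centre (half-way up) of the yellow ink cartridge: a yellow block 52 mm long (its x axis) x 22 mm wide (y) x 38 mm high (z up), standing on the counter, about 45 g; white labels on its two long sides, small grey marks on top. Take it across its 22 mm width.
- fan_mid (a point): centre of the cooling fan: black square housing 40 x 40 mm, 28 mm high (z up), lying flat with a round grey opening, black blades and a white hub on top; about 50 g. x and y are square to its sides; take it across either pair of sides.
- roller_mid (a point): centre of the paper feed roller: lies along its x axis; dark grey ribbed rubber sleeve 24 mm in diameter and 50 mm long in the middle, a white square end block (26 mm) at each end, so it cannot roll; 90 mm long over the steel shaft ends, its axis 13 mm above what it lies on, about 60 g. Take it across the rubber sleeve (along its y axis).
- black_mid (a point): centre (half-way up) of the black ink cartridge: a black block 52 mm long (its x axis) x 22 mm wide (y) x 38 mm high (z up), standing on the counter, about 45 g; white labels on its two long sides, small grey marks on top. Not part of any kit: leave it where it stands.
- heatsink_mid (a point): centre of the heat sink, bare aluminium fins on a copper base, 40 x 40 mm, 25 mm high. Not part of any kit: leave it where it stands.
- green_tray: the green kit tray with three bays parted by white dividers, fixed to the counter, 84 mm (x) x 208 mm (y); origin at the centre of its underside, z up. Floor 3 mm thick; rim and dividers 4 mm thick, their tops 8 mm above the counter (5 mm above the tray's floor). Bays lie side by side along its y axis, each 76 mm along x: the wide middle bay, centre y = 0, 80 mm along y; two narrow outer bays, centres y = +72 and -72 mm, 56 mm along y.
- orange_tray: the orange kit tray with two bays parted by a white divider, fixed to the counter, 84 mm (x) x 180 mm (y); origin at the centre of its underside, z up. Floor 3 mm thick; rim and divider 4 mm thick, their tops 8 mm above the counter. Bays lie side by side along its y axis, each 76 mm along x: the long bay, centre y = -30 mm, 112 mm along y; the narrow bay, centre y = +58 mm, 56 mm along y.
There are look-alikes about, which are no part of the job. Of the things that look like the orange_tray, take the one that is farthest to the robot's right at the start. Of the things that look like the part that bears cyan_mid, take the one that is farthest to the robot's right at the start.

How it is judged:
At the end, for the whole second after the job is handed in: Fan flat in the green middle bay, cyan and yellow upright in its narrow bays (one each), roller in the orange long bay, magenta upright in its narrow bay: all within the bay walls (about 18 mm), on its floor (4 mm), tilt under 0.15 rad, at rest. Black cartridge and heat sink moved under 25 mm (x of fan_mid in the frame of green_tray between -0.02 and 0.02 m and y of fan_mid in the frame of green_tray between -0.022 and 0.022 m and z of fan_mid in the frame of green_tray between 0.013 and 0.021 m and angle between each of fan_mid, magenta_mid's own z axis and vertical below 0.15 rad and linear speed of each of fan, roller, magenta below 0.02 m/s and (((x of cyan_mid in the frame of green_tray between -0.029 and 0.029 m and y of cyan_mid in the frame of green_tray between 0.054 and 0.09 m and z of cyan_mid in the frame of green_tray between 0.018 and 0.026 m and angle between cyan_mid's own z axis and vertical below 0.15 rad and linear speed of cyan below 0.02 m/s) and (x of yellow_mid in the frame of green_tray between -0.029 and 0.029 m and y of yellow_mid in the frame of green_tray between -0.09 and -0.054 m and z of yellow_mid in the frame of green_tray between 0.018 and 0.026 m and angle between yellow_mid's own z axis and vertical below 0.15 rad and linear speed of yellow below 0.02 m/s)) or ((x of cyan_mid in the frame of green_tray between -0.029 and 0.029 m and y of cyan_mid in the frame of green_tray between -0.09 and -0.054 m and z of cyan_mid in the frame of green_tray between 0.018 and 0.026 m and angle between cyan_mid's own z axis and vertical below 0.15 rad and linear speed of cyan below 0.02 m/s) and (x of yellow_mid in the frame of green_tray between -0.029 and 0.029 m and y of yellow_mid in the frame of green_tray between 0.054 and 0.09 m and z of yellow_mid in the frame of green_tray between 0.018 and 0.026 m and angle between yellow_mid's own z axis and vertical below 0.15 rad and linear speed of yellow below 0.02 m/s))) and x of roller_mid in the frame of orange_tray between -0.027 and 0.027 m and y of roller_mid in the frame of orange_tray between -0.048 and -0.012 m and z of roller_mid in the frame of orange_tray between 0.012 and 0.02 m and x of magenta_mid in the frame of orange_tray between -0.029 and 0.029 m and y of magenta_mid in the frame of orange_tray between 0.04 and 0.076 m and z of magenta_mid in the frame of orange_tray between 0.018 and 0.026 m and distance of each of black_mid, heatsink_mid from where it was at the start of the episode below 0.025 m); the robot touches nothing.
It fails at once if a kit part was dropped or thrown (moving faster than 0.8 m/s out of the fingers) ((linear speed of cyan above 0.8 m/s and contact force between the fingers and cyan below 0.05 N) or (linear speed of magenta above 0.8 m/s and contact force between the fingers and magenta below 0.05 N) or (linear speed of yellow above 0.8 m/s and contact force between the fingers and yellow below 0.05 N) or (linear speed of fan above 0.8 m/s and contact force between the fingers and fan below 0.05 N) or (linear speed of roller above 0.8 m/s and contact force between the fingers and roller below 0.05 N)).
It fails at once if the black cartridge or the heat sink was moved more than 25 mm (distance of any of black_mid, heatsink_mid from where it was at the start of the episode above 0.025 m).
It also fails if it takes over 109 s, if anything falls off the work surface, if the arm or the gripper's body presses on something with over 40 N, if the wrist force passes 120 N, or if a joint passes its speed limit or range.

## Robot

A 6-joint arm with a two-finger parallel gripper is mounted at the origin on the work surface. World frame = base frame: x ahead of the robot, y to its left, z up, the work surface at z = 0. Lengths are in m, angles in rad, forces in N, time in s.
With the tool pointing down it reaches from about 0.375 to 0.825 m from the base axis. Payload 5.5 kg.
Tool frame: the origin (TCP) lies at the very end of the fingers, on their centre line; the grasp point (between the pads) lies 19 mm behind it; z points along the fingers, x is the direction in which the jaws open and shut, and the axes are right-handed (so a half turn about z gives the same grasp; the last joint's range is limited). The gripper opens to 85 mm and grips with 20 to 120 N. Pads are 22 mm wide; open, the fingers measure 114 mm over their backs; the gripper's body (76 mm by 85 mm) begins 54 mm behind the grasp point. The pads swing forward as they close: fully open they stand 13 mm farther back than shut.
Start: joints at [1.272, 0.314, -0.047, 1.21, 0, 1.571], TCP at [0.177, 0.573, 0.231] pointing down, gripper open.
Joint ranges: [-2.67, 2.67], [-0.69, 1.73], [-1.03, 1.25], [-2.08, 2.16], [-1.42, 1.45], [-3.14, 3.14]. Speed limits (rad/s): [2.39, 2.39, 3.01, 3.14, 3.14, 3.14].

## Interface

Orientations are given as a 3x3 rotation matrix whose columns are the frame's x, y, z axes.
In Python, from station import arm gives the robot as it stands. The module is installed in compiled form; this text tells all that it offers.
- The arm moves only by the shell command python3 -m crank 'ROWS' [FORCE]. ROWS is a JSON object of lists of equal length, an entry for each row: "fingers": the finger opening in cm, from 0 to 8.54; "translation": the shift along the world's x, y, z in cm, a list of three; "spin": the turn about the world's z in degrees. In form: {"fingers": [fingers, ...], "translation": [[tx, ty, tz], ...], "spin": [spin, ...]}. A call has 1 to 20 rows; each row shifts and turns the commanded pose from where the row before left it; what a row does not reach is not made up. A row lasts 1/12 s, in which the tool goes at most 41.7 mm and 7.16 degrees, less where a joint would pass 70% of its speed; a pose out of reach is approached as far as the arm can. A call with a gripper value outside its range is refused whole. The fingers move at their own pace and stop on an object; FORCE is the grip in N (left out, the last holds). Time passes only in rows, so rows that do not move let the fingers close. It gives the time, the measured TCP pose, the force and the opening at its end, in the units of the state.
- arm.sense(): the state, without advancing time (a new reading comes with each control period).
- arm.grab_frame(name): name is "side" or "top"; returns a dict with "pixels" (420x560x3 uint8, red, green, blue), "fx", "fy", "cx", "cy" (pixels), "origin" and "attitude" of the camera in the world. Camera axes: x right, y up, looking along -z (the intrinsics and any distortion apply to the point x, -y, -z); pixel columns grow to the right and rows downward; lengths in m; the calibration is good to about 2 mm. A picture is of the moment at which its call begins. There is no depth.
- arm.close_job(): hands the job in, once; it reports no verdict.
Trained networks look in a picture, given as the dict that the camera call returned (one of the last four; its "shot" number tells which), for a name from the list of things; names that differ only in an ending like _2 or _b are one class to them, and where a whole thing is asked for, a point or a joint stands for the part that bears it (a point fixed in the world has none). Each returns a list of dicts, best first, with "confidence" (0 to 1); they miss things now and then, are a little off and sometimes report something else, mostly with a low value. They report only what shows in the picture. A call takes as long as a camera call. They do not tell look-alikes from the thing itself.
- arm.look_for(picture, thing): "point" ([x, y, z] in m, in world coordinates, good to about 4 mm: the middle of the surface that is visible of it).
- arm.outline_of(picture, thing): "pixels" (420x560 bool, what is visible of it).
- arm.tip_of(picture, thing): "point" ([x, y, z] in m, in world coordinates, good to about 4 mm: a listed point, or the origin of a listed thing).
The state is a dict: "time_s": time; "joint_pos": joint angles; "dq": joint speeds; "effort": joint torques, N m; "eef_pos": TCP position; "tcp_rot": TCP orientation; "wrist_force": force on the tool from outside, world axes, zero at the start; "moment": the same for the moment, N m; "opening": finger opening in m.
Only numpy, scipy, OpenCV 4.12 (cv2) and the standard library are available. Lean on these libraries where they do the work, as an engineer would, in place of code of your own. Each camera call takes 0.05 s, during which the arm holds its last target.

## Working session

There is one attempt and no reset: what is moved stays moved. The work goes in short steps, Python scripts to look and compute and a shell command to move; the robot and the scene stay as the last step left them, time stands still between calls to the robot, and variables do not carry over. Pictures are saved under pics/ and viewed, and the job is handed in when it is done.

```bash
mkdir -p pics; cat > h.py <<'E'
import numpy as np, cv2
from station import arm
def save(f,name): cv2.imwrite('pics/'+name,cv2.cvtColor(f['pixels'],cv2.COLOR_RGB2BGR))
E
python3 - <<'E'
from h import *
print(arm.sense())
for n in('top','side'):
    f=arm.grab_frame(n); save(f,n+'0.png'); print({k:v for k,v in f.items() if k!='pixels'})
    for t in ['cyan_mid','magenta_mid','yellow_mid','fan_mid','roller_mid','black_mid','heatsink_mid','green_tray','orange_tray']:
        print(n,t,[(np.round(d['point'],3).tolist(),round(d['confidence'],2)) for d in arm.tip_of(f,t)])
E
```

```text
{'time_s': 0.0, 'joint_pos': array([ 1.27201064e+00,  3.14237652e-01, -4.80510262e-02,  1.21017501e+00,
        4.96118556e-05,  1.57077574e+00]), 'dq': array([-1.53548251e-03,  3.02072827e-04, -1.62196393e-03,  6.45583036e-06,
       -1.24647009e-03, -1.05465035e-03]), 'effort': array([ 8.63538917e-04, -5.39587677e+01,  3.39750552e+01,  1.93321594e-02,
       -8.50046331e-05, -5.82746310e-06]), 'eef_pos': array([0.17643742, 0.57289294, 0.23043987]), 'tcp_rot': array([[ 2.94339825e-01,  9.55700674e-01, -5.38217860e-04],
       [ 9.55699371e-01, -2.94340313e-01, -1.57888372e-03],
       [-1.66735945e-03, -4.96461115e-05, -9.99998609e-01]]), 'wrist_force': array([ 0.51366994, -0.02609264,  0.1341771 ]), 'moment': array([-0.00361203,  0.02590634,  0.02524839]), 'opening': 0.08555725760690452}
{'fx': 506.0895913167391, 'fy': 506.0895913167391, 'cx': 276.11197019275727, 'cy': 212.47707741866378, 'origin': array([ 0.39438234, -0.01453546,  1.02463245]), 'attitude': array([[-0.01239418,  0.99143231, -0.13003214],
       [-0.99970193, -0.01502174, -0.01924565],
       [-0.02103407,  0.129754
[... 738 characters left out ...]
.15250989, -0.72155875,  0.87765644]), 'attitude': array([[ 0.90661887,  0.29906352, -0.29766297],
       [-0.42194418,  0.63870719, -0.64344093],
       [-0.00231023,  0.70895285,  0.7052521 ]]), 'shot': 2}
side cyan_mid [([0.598, 0.08, 0.021], 0.73), ([0.724, 0.264, 0.02], 0.55)]
side magenta_mid [([0.675, -0.161, 0.014], 0.68)]
side yellow_mid [([0.695, -0.006, 0.016], 0.9)]
side fan_mid [([0.616, 0.25, 0.011], 0.6), ([0.693, -0.008, 0.018], 0.36)]
side roller_mid []
side black_mid [([0.689, 0.17, 0.022], 0.79)]
side heatsink_mid [([0.609, -0.262, 0.008], 0.86)]
side green_tray [([0.462, 0.124, -0.002], 0.67)]
side orange_tray [([0.475, -0.129, 0.003], 0.96), ([0.276, 0.21, 0.003], 0.84)]
```

View pics/top0.png

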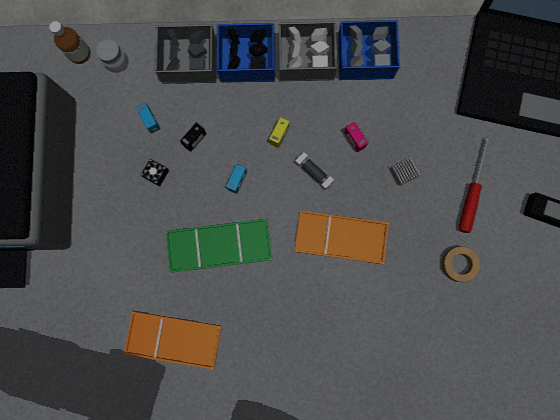

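View pics/side0.png

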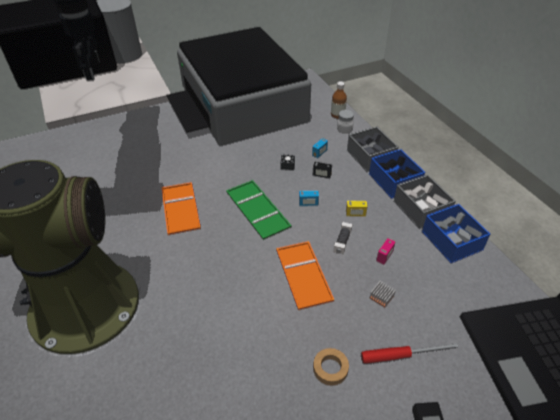

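Cyan candidates are at top pixels (148,117) and (236,178); the one farthest right is (236,178). Orange tray candidates are at (173,338) and (342,237); farthest right is (342,237). The black block at (193,137) and the heat sink at (404,171) stay. The roller is at (314,171). Next I fit poses by silhouette.

```bash
cat >> h.py <<'E'
from scipy.optimize import minimize
DIM={'cyan_mid':(.052,.022,.038),'magenta_mid':(.052,.022,.038),'yellow_mid':(.052,.022,.038),'black_mid':(.052,.022,.038),'fan_mid':(.04,.04,.028),'roller_mid':(.09,.026,.026),'heatsink_mid':(.04,.04,.025),'green_tray':(.084,.208,.008),'orange_tray':(.084,.18,.008)}
def proj(f,P):
    c=(np.asarray(P)-f['origin'])@f['attitude']
    return np.c_[f['cx']+f['fx']*c[:,0]/-c[:,2], f['cy']-f['fy']*c[:,1]/-c[:,2]]
def corners(p,d,z0=0):
    x,y,a=p; R=np.array([[np.cos(a),-np.sin(a)],[np.sin(a),np.cos(a)]])
    b=np.array([[i,j] for i in(-.5,.5) for j in(-.5,.5)])*d[:2]
    q=b@R.T+[x,y]
    return np.r_[np.c_[q,np.full(4,z0)],np.c_[q,np.full(4,z0+d[2])]]
def sil(f,p,d,z0=0,S=4):
    h=cv2.convexHull(((proj(f,corners(p,d,z0))+.5)*S*16).astype(np.int32))
    m=np.zeros((420*S,560*S),np.uint8); cv2.fillConvexPoly(m,h,1,shift=4)
    return m
def fit(views,p0,d,z0=0):
    # views: list of (frame,mask)
    S=4
    items=[]
    for f,m in views:
        c=proj(f,[[p0[0],p0[1],.015]])[0].astype(int); r=70
        x0,x1,y0,y1=max(c[0]-r,0),min(c[0]+r,560),max(c[1]-r,0),min(c[1]+r,420)
        M=cv2.resize(m.astype(np.float32),None,fx=S,fy=S,interpolation=cv2.INTER_LINEAR)[y0*S:y1*S,x0*S:x1*S]
        items.append((f,M,(x0,x1,y0,y1)))
    def cost(q):
        p=(q[0]/1e3,q[1]/1e3,q[2]/50); s=0
        for f,M,(x0,x1,y0,y1) in items:
            K=sil(f,p,d,z0)[y0*S:y1*S,x0*S:x1*S].astype(np.float32)
            s+=1-np.minimum(K,M).sum()/np.maximum(K,M).sum()
        return s/len(items)
    best=None
    for a in np.arange(0,180,22.5 if d[0]!=d[1] else 22.5):
        if d[0]==d[1] and a>=90: break
        r0=cost((p0[0]*1e3,p0[1]*1e3,np.deg2rad(a)*50))
        if best is None or r0<best[0]: best=(r0,a)
    q=np.array([p0[0]*1e3,p0[1]*1e3,np.deg2rad(best[1])*50])
    for k in range(2):
        r=minimize(cost,q,method='Nelder-Mead',options=dict(initial_simplex=np.r_[[q],q+np.diag([4,4,8.])],xatol=.1,fatol=1e-4)); q=r.x
    return q[0]/1e3,q[1]/1e3,q[2]/50,r.fun
def nearest_mask(f,t,p0):
    c=proj(f,[[p0[0],p0[1],.015]])[0]
    best=None
    for o in arm.outline_of(f,t):
        ys,xs=np.nonzero(o['pixels'])
        if len(xs)==0: continue
        dd=np.hypot(xs.mean()-c[0],ys.mean()-c[1])
        if best is None or dd<best[0]: best=(dd,o['pixels'])
    return best[1] if best and best[0]<25 else None
E
python3 - <<'E'
from h import *
P0={'cyan_mid':(.597,.081),'magenta_mid':(.68,-.16),'yellow_mid':(.695,-.005),'fan_mid':(.615,.251),'roller_mid':(.609,-.075),'black_mid':(.688,.171),'heatsink_mid':(.608,-.26),'green_tray':(.464,.121),'orange_tray':(.475,-.128)}
fs=[arm.grab_frame('top'),arm.grab_frame('side')]
ims=[cv2.resize(cv2.cvtColor(f['pixels'],cv2.COLOR_RGB2BGR),None,fx=4,fy=4,interpolation=cv2.INTER_CUBIC) for f in fs]
for t,p0 in P0.items():
    ms=[(f,nearest_mask(f,t,p0)) for f in fs]
    out=[]
    vs=[v for v in ms if v[1] is not None]
    for sub in ([v] for v in vs): out.append(fit(sub,p0,DIM[t]))
    if len(vs)==2: out.append(fit(vs,p0,DIM[t]))
    print(t,len(vs),[(round(o[0],4),round(o[1],4),round(np.degrees(o[2]),1),round(o[3],2)) for o in out])
    if not out: continue
    for f,im in zip(fs,ims):
        h=cv2.convexHull(((proj(f,corners(out[-1][:3],DIM[t]))+.5)*4).astype(np.int32)); cv2.polylines(im,[h],True,(255,255,255),1)
cv2.imwrite('pics/fit_top.png',cv2.resize(ims[0][80*4:280*4,120*4:440*4],(800,500)))
cv2.imwrite('pics/fit_side.png',cv2.resize(ims[1][120*4:320*4,210*4:450*4],(720,600)))
E
```

```text
cyan_mid 2 [(np.float64(0.5965), np.float64(0.0845), np.float64(156.0), np.float64(0.08)), (np.float64(0.5993), np.float64(0.0841), np.float64(157.5), np.float64(0.09)), (np.float64(0.5976), np.float64(0.0844), np.float64(155.7), np.float64(0.1))]
magenta_mid 2 [(np.float64(0.68), np.float64(-0.1591), np.float64(24.7), np.float64(0.17)), (np.float64(0.6791), np.float64(-0.1619), np.float64(33.8), np.float64(0.16)), (np.float64(0.6806), np.float64(-0.1601), np.float64(32.4), np.float64(0.17))]
yellow_mid 2 [(np.float64(0.6918), np.float64(-0.0035), np.float64(153.8), np.float64(0.1)), (np.float64(0.6918), np.float64(-0.0062), np.float64(153.9), np.float64(0.08)), (np.float64(0.6922), np.float64(-0.0044), np.float64(154.6), np.float64(0.11))]
fan_mid 2 [(np.float64(0.6138), np.float64(0.2522), np.float64(60.4), np.float64(0.11)), (np.float64(0.6139), np.float64(0.2494), np.float64(61.5), np.float64(0.09)), (np.float64(0.6135), np.float64(0.251), np.float64(58.6), np.float64(0.11))]
roller_mid 2 [(np.float64(0.6118), np.float64(-0.0735), np.float64(45.9), np.float64(0.35)), (np.float64(
[... 443 characters left out ...]
(-0.256), np.float64(26.1), np.float64(0.07)), (np.float64(0.6059), np.float64(-0.2592), np.float64(32.8), np.float64(0.22)), (np.float64(0.6067), np.float64(-0.2567), np.float64(26.7), np.float64(0.16))]
green_tray 2 [(np.float64(0.4638), np.float64(0.1226), np.float64(6.1), np.float64(0.04)), (np.float64(0.4641), np.float64(0.1205), np.float64(6.5), np.float64(0.04)), (np.float64(0.4639), np.float64(0.1215), np.float64(6.3), np.float64(0.04))]
orange_tray 2 [(np.float64(0.4771), np.float64(-0.125), np.float64(-8.8), np.float64(0.03)), (np.float64(0.4775), np.float64(-0.1271), np.float64(-9.1), np.float64(0.05)), (np.float64(0.4771), np.float64(-0.1256), np.float64(-8.8), np.float64(0.04))]
```

View pics/fit_top.png

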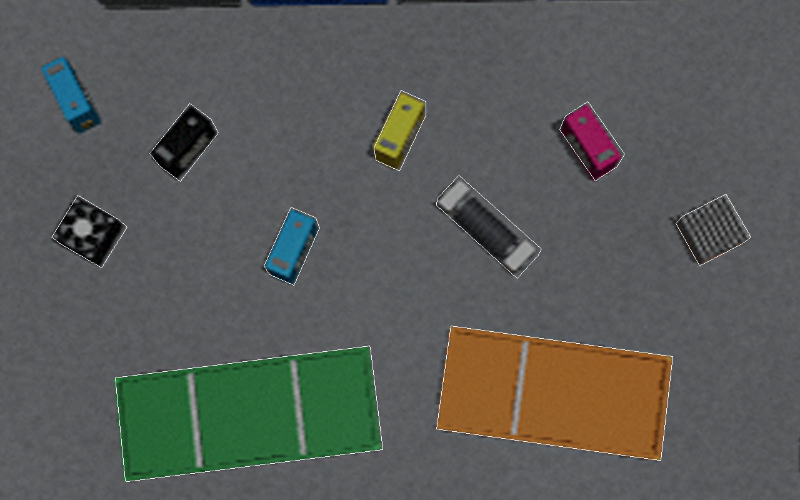

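View pics/fit_side.png

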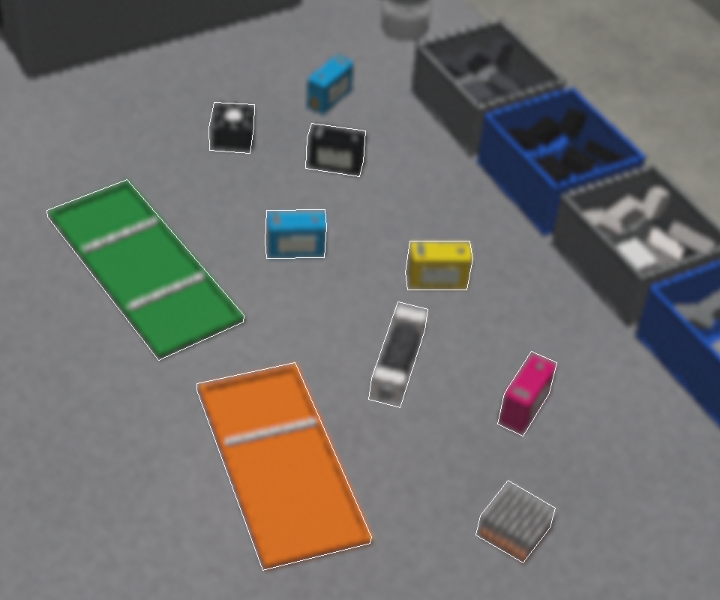

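Overlays fit to within a pixel or so. At (236,178) in the top image the right-hand cyan is clear in the crop, and the orange tray on the right has its narrow bay on the left (+y). Starting with the fan.

```bash
python3 -m crank '{"fingers":[7,7,7,7,7,7,7,7,7,7,7,7,7,7,7,7],"translation":[[2.73,-2.01,-0.8],[2.73,-2.01,-0.8],[2.73,-2.01,-0.8],[2.73,-2.01,-0.8],[2.73,-2.01,-0.8],[2.73,-2.01,-0.8],[2.73,-2.01,-0.8],[2.73,-2.01,-0.8],[2.73,-2.01,-0.8],[2.73,-2.01,-0.8],[2.73,-2.01,-0.8],[2.73,-2.01,-0.8],[2.73,-2.01,-0.8],[2.73,-2.01,-0.8],[2.73,-2.01,-0.8],[2.73,-2.01,-0.8]],"spin":[-0.8,-0.8,-0.8,-0.8,-0.8,-0.8,-0.8,-0.8,-0.8,-0.8,-0.8,-0.8,-0.8,-0.8,-0.8,-0.8]}' 40
cat > st.py <<'E'
import sys,numpy as np
from station import arm
s=arm.sense(); R=s['tcp_rot']; y=np.degrees(np.arctan2(R[1,0],R[0,0]))
print('t',round(s['time_s'],2),'pos',np.round(s['eef_pos'],4),'yaw',round(y,1),'open',round(s['opening'],4),'F',np.round(s['wrist_force'],1),'q',np.round(s['joint_pos'],2))
if len(sys.argv)>1:
    g=[float(v) for v in sys.argv[1:]]
    d=(g[3]-y+90)%180-90
    print('go cm',np.round((np.array(g[:3])-s['eef_pos'])*100,2),'spin',round(d,1))
E
python3 st.py .6137 .2512 .004 60
```

```text
time_s: 3.33
eef_pos: [0.6147, 0.2506, 0.1029]
tcp_rot: [[0.499, 0.866, 0.0], [0.866, -0.499, 0.0], [0.0, 0.0, -1.0]]
wrist_force: [1.4, -0.1, -0.2]
opening: 0.0701
t 3.33 pos [0.6147 0.2506 0.1029] yaw 60.0 open 0.0701 F [ 1.4 -0.1 -0.2] q [ 0.39  0.5  -0.07  1.    0.    0.91]
go cm [-0.1   0.06 -9.89] spin -0.0
```

```bash
python3 -m crank '{"fingers":[7,7,7,7,7,7,3,3,3,3,3,3],"translation":[[-0.1,0.06,-2.5],[0,0,-2.5],[0,0,-2],[0,0,-1.5],[0,0,-0.9],[0,0,-0.4],[0,0,0],[0,0,0],[0,0,0],[0,0,0],[0,0,0],[0,0,0]],"spin":[0,0,0,0,0,0,0,0,0,0,0,0]}' 40; python3 st.py .4639 .1215 .06 96.3
```

```text
time_s: 4.33
eef_pos: [0.6134, 0.2529, 0.0067]
tcp_rot: [[0.499, 0.867, 0.002], [0.867, -0.499, 0.001], [0.002, 0.001, -1.0]]
wrist_force: [-0.4, -0.4, 5.9]
opening: 0.0393
t 4.33 pos [0.6134 0.2529 0.0067] yaw 60.1 open 0.0393 F [-0.4 -0.4  5.9] q [ 0.39  0.59 -0.17  0.81  0.    0.91]
go cm [-14.95 -13.14   5.33] spin 36.2
```

```bash
python3 -m crank '{"fingers":[3,3,3,3],"translation":[[0,0,1],[0,0,2],[0,0,2.5],[0,0,0]],"spin":[0,0,0,0]}'; python3 st.py .4639 .1215 .07 96.3
```

```text
time_s: 4.67
eef_pos: [0.6152, 0.2535, 0.0656]
tcp_rot: [[0.499, 0.867, 0.006], [0.867, -0.499, 0.002], [0.005, 0.004, -1.0]]
wrist_force: [1.3, 1.0, 0.6]
opening: 0.0389
t 4.67 pos [0.6152 0.2535 0.0656] yaw 60.1 open 0.0389 F [1.3 1.  0.6] q [ 0.39  0.53 -0.11  0.92 -0.    0.91]
go cm [-15.13 -13.2    0.44] spin 36.2
```

```bash
python3 -m crank '{"fingers":[3,3,3,3,3,3,3,3,3,3],"translation":[[-1.9,-1.65,0.4],[-1.9,-1.65,0],[-1.9,-1.65,0],[-1.9,-1.65,0],[-1.9,-1.65,0],[-1.9,-1.65,0],[-1.9,-1.65,0],[-1.9,-1.65,0],[0,0,0],[0,0,0]],"spin":[4.5,4.5,4.5,4.5,4.5,4.5,4.5,4.7,0,0]}'; python3 st.py .4639 .1215 .0095 96.3
```

```text
time_s: 5.5
eef_pos: [0.4594, 0.1197, 0.0645]
tcp_rot: [[-0.108, 0.994, -0.0], [0.994, 0.108, -0.0], [0.0, -0.0, -1.0]]
wrist_force: [0.5, -0.2, -1.1]
opening: 0.0392
t 5.5 pos [0.4594 0.1197 0.0645] yaw 96.2 open 0.0392 F [ 0.5 -0.2 -1.1] q [ 0.25  0.22 -0.58  0.77  0.    0.15]
go cm [ 0.45  0.18 -5.5 ] spin 0.1
```

```bash
python3 -m crank '{"fingers":[3,3,3,3,3,3,3],"translation":[[0.45,0.18,-2],[0,0,-1.6],[0,0,-1],[0,0,-0.6],[0,0,0],[0,0,0],[0,0,0]],"spin":[0,0,0,0,0,0,0]}'; python3 st.py .4639 .1215 .0095 96.3
```

```text
time_s: 6.08
eef_pos: [0.4656, 0.1225, 0.0129]
tcp_rot: [[-0.109, 0.994, 0.001], [0.994, 0.109, 0.0], [0.0, 0.001, -1.0]]
wrist_force: [0.2, 0.3, -0.5]
opening: 0.039
t 6.08 pos [0.4656 0.1225 0.0129] yaw 96.3 open 0.039 F [ 0.2  0.3 -0.5] q [ 0.26  0.3  -0.62  0.65 -0.    0.15]
go cm [-0.17 -0.1  -0.34] spin 0.0
```

```bash
python3 -m crank '{"fingers":[3,3,3,3],"translation":[[0,0,-0.15],[0,0,-0.1],[0,0,0],[0,0,0]],"spin":[0,0,0,0]}'; python3 st.py .4639 .1215 .0095 96.3
```

```text
time_s: 6.42
eef_pos: [0.465, 0.1222, 0.01]
tcp_rot: [[-0.109, 0.994, 0.0], [0.994, 0.109, 0.0], [0.0, 0.0, -1.0]]
wrist_force: [-1.0, -0.0, 0.6]
opening: 0.0393
t 6.42 pos [0.465  0.1222 0.01  ] yaw 96.3 open 0.0393 F [-1.  -0.   0.6] q [ 0.26  0.3  -0.62  0.64 -0.    0.15]
go cm [-0.11 -0.07 -0.05] spin 0.0
```

Release (open slowly to 5.5 cm), rise and move towards cyan.

```bash
python3 -m crank '{"fingers":[3.6,4.2,4.8,5.4,5.4,5.4,5.4,5.4,5.4,5.4],"translation":[[0,0,-0.05],[0,0,0],[0,0,0],[0,0,0],[0,0,0],[0,0,1],[0,0,2.5],[0,0,3],[0,0,2],[0,0,0]],"spin":[0,0,0,0,0,0,0,0,0,0]}'; python3 st.py .5976 .0844 .095 65.7
```

```text
time_s: 7.25
eef_pos: [0.4681, 0.123, 0.0991]
tcp_rot: [[-0.109, 0.994, 0.007], [0.994, 0.109, 0.002], [0.001, 0.007, -1.0]]
wrist_force: [1.2, 0.3, 1.1]
opening: 0.0541
t 7.25 pos [0.4681 0.123  0.0991] yaw 96.3 open 0.0541 F [1.2 0.3 1.1] q [ 0.26  0.19 -0.53  0.85 -0.    0.15]
go cm [12.95 -3.86 -0.41] spin -30.6
```

```bash
python3 - <<'E'
from h import *
f=arm.grab_frame('side'); save(f,'s1.png')
cv2.imwrite('pics/s1c.png',cv2.resize(cv2.cvtColor(f['pixels'],cv2.COLOR_RGB2BGR)[120:320,200:420],None,fx=3,fy=3))
E
```

```text
(no output)
```

View pics/s1c.png

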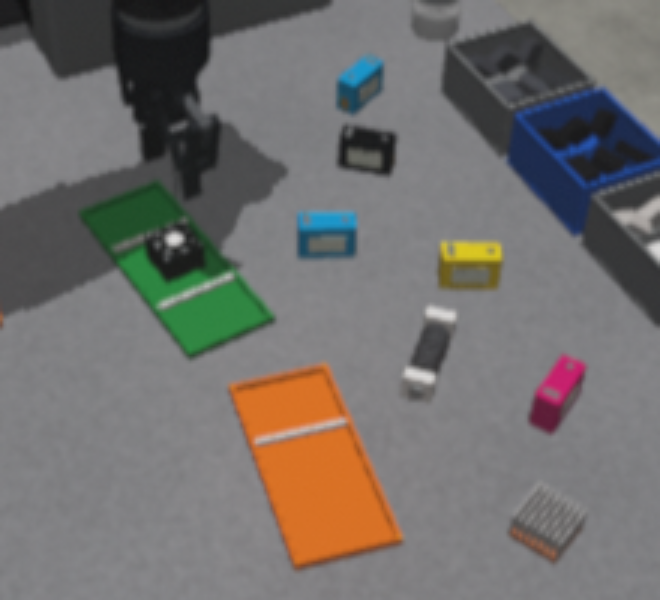

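The fan sits flat in the green middle bay (crop pixel 174,248). Next, cyan.

```bash
python3 -m crank '{"fingers":[5,5,5,5,5,5,5,5,5],"translation":[[2,-0.6,0],[2.2,-0.66,0],[2.2,-0.65,0],[2.2,-0.65,0],[2.2,-0.65,0],[2.15,-0.65,0],[0,0,0],[0,0,0],[0,0,0]],"spin":[-5,-5,-5.2,-5.2,-5.2,-5,0,0,0]}' 40; python3 st.py .5976 .0844 .008 65.7
```

```text
time_s: 8.05
eef_pos: [0.593, 0.0835, 0.0933]
tcp_rot: [[0.411, 0.912, -0.003], [0.912, -0.411, -0.0], [-0.001, -0.002, -1.0]]
wrist_force: [0.2, 0.3, 0.4]
opening: 0.05
t 8.05 pos [0.593  0.0835 0.0933] yaw 65.7 open 0.05 F [0.2 0.3 0.4] q [ 0.14  0.4  -0.25  0.92  0.    0.56]
go cm [ 0.46  0.09 -8.53] spin -0.0
```

```bash
python3 -m crank '{"fingers":[5,5,5,5,5,5,5,1.5,1.5,1.5,1.5,1.5,1.5],"translation":[[0.46,0.09,-2],[0,0,-2.2],[0,0,-2],[0,0,-1.3],[0,0,-0.7],[0,0,-0.3],[0,0,0],[0,0,0],[0,0,0],[0,0,0],[0,0,0],[0,0,0],[0,0,0]],"spin":[0,0,0,0,0,0,0,0,0,0,0,0,0]}' 40; python3 st.py
```

```text
time_s: 9.13
eef_pos: [0.6001, 0.0847, 0.0106]
tcp_rot: [[0.412, 0.911, 0.002], [0.911, -0.412, 0.0], [0.001, 0.002, -1.0]]
wrist_force: [-0.9, -0.1, 6.0]
opening: 0.0216
t 9.13 pos [0.6001 0.0847 0.0106] yaw 65.7 open 0.0216 F [-0.9 -0.1  6. ] q [ 0.14  0.49 -0.32  0.75  0.    0.56]
```

```bash
python3 -m crank '{"fingers":[1.5,1.5,1.5,1.5,1.5],"translation":[[0,0,1],[0,0,2.2],[0,0,2.5],[0,0,0],[0,0,0]],"spin":[0,0,0,0,0]}'; python3 st.py .456 .193 .07 96.3
```

```text
time_s: 9.55
eef_pos: [0.6006, 0.0847, 0.0685]
tcp_rot: [[0.412, 0.911, 0.004], [0.911, -0.412, 0.001], [0.002, 0.003, -1.0]]
wrist_force: [-0.1, 0.8, -0.9]
opening: 0.0214
t 9.55 pos [0.6006 0.0847 0.0685] yaw 65.7 open 0.0214 F [-0.1  0.8 -0.9] q [ 0.14  0.43 -0.27  0.87  0.    0.56]
go cm [-14.46  10.83   0.15] spin 30.6
```

```bash
python3 -m crank '{"fingers":[1.5,1.5,1.5,1.5,1.5,1.5,1.5,1.5,1.5,1.5,1.5],"translation":[[-1.8,1.34,0],[-1.8,1.35,0],[-1.8,1.35,0],[-1.8,1.35,0],[-1.8,1.35,0],[-1.8,1.35,0],[-1.8,1.35,0],[-1.8,1.35,0],[0,0,0],[0,0,0],[0,0,0]],"spin":[3.8,3.8,3.8,3.8,3.8,3.8,3.8,4,0,0,0]}'; python3 st.py .456 .193 .0145 96.3
```

```text
time_s: 10.47
eef_pos: [0.4551, 0.1922, 0.066]
tcp_rot: [[-0.109, 0.994, -0.0], [0.994, 0.109, -0.0], [-0.0, -0.0, -1.0]]
wrist_force: [0.1, -0.4, -0.9]
opening: 0.0216
t 10.47 pos [0.4551 0.1922 0.066 ] yaw 96.2 open 0.0216 F [ 0.1 -0.4 -0.9] q [ 0.4   0.25 -0.54  0.78 -0.    0.29]
go cm [ 0.09  0.08 -5.15] spin 0.1
```

```bash
python3 -m crank '{"fingers":[1.5,1.5,1.5,1.5,1.5,1.5,1.5,1.5],"translation":[[0.1,0.08,-1.5],[0,0,-1.7],[0,0,-1],[0,0,-0.6],[0,0,-0.3],[0,0,0],[0,0,0],[0,0,0]],"spin":[0,0,0,0,0,0,0,0]}'; python3 st.py .456 .193 .0138 96.3
```

```text
time_s: 11.13
eef_pos: [0.4567, 0.1934, 0.0159]
tcp_rot: [[-0.109, 0.994, 0.001], [0.994, 0.109, 0.0], [0.0, 0.001, -1.0]]
wrist_force: [0.5, 0.3, -0.4]
opening: 0.0213
t 11.13 pos [0.4567 0.1934 0.0159] yaw 96.3 open 0.0213 F [ 0.5  0.3 -0.4] q [ 0.4   0.32 -0.59  0.67 -0.    0.29]
go cm [-0.07 -0.04 -0.21] spin 0.0
```

```bash
python3 -m crank '{"fingers":[1.5,1.5,1.5,1.5],"translation":[[0,0,-0.15],[0,0,-0.05],[0,0,0],[0,0,0]],"spin":[0,0,0,0]}'; python3 st.py .456 .193 .0138 96.3
```

```text
time_s: 11.47
eef_pos: [0.4563, 0.1934, 0.0136]
tcp_rot: [[-0.11, 0.994, 0.001], [0.994, 0.11, 0.0], [0.0, 0.001, -1.0]]
wrist_force: [0.9, 0.3, 0.1]
opening: 0.0216
t 11.47 pos [0.4563 0.1934 0.0136] yaw 96.3 open 0.0216 F [0.9 0.3 0.1] q [ 0.4   0.32 -0.59  0.66 -0.    0.29]
go cm [-0.03 -0.04  0.02] spin 0.0
```

```bash
python3 -m crank '{"fingers":[2.4,2.8,3.2,3.8,4.2,4.2,4.2,4.2,4.2,4.2,4.2],"translation":[[0,0,-0.05],[0,0,0],[0,0,0],[0,0,0],[0,0,0],[0,0,1],[0,0,2.5],[0,0,2.5],[0,0,2],[0,0,0],[0,0,0]],"spin":[0,0,0,0,0,0,0,0,0,0,0]}'; python3 st.py .6922 -.0044 .095 64.3
```

```text
time_s: 12.38
eef_pos: [0.4573, 0.1938, 0.0946]
tcp_rot: [[-0.109, 0.994, 0.003], [0.994, 0.109, 0.001], [0.001, 0.003, -1.0]]
wrist_force: [-0.6, -0.5, 0.1]
opening: 0.0423
t 12.38 pos [0.4573 0.1938 0.0946] yaw 96.3 open 0.0423 F [-0.6 -0.5  0.1] q [ 0.4   0.22 -0.5   0.85 -0.    0.29]
go cm [ 23.49 -19.82   0.04] spin -32.0
```

```bash
python3 -m crank '{"fingers":[5,5,5,5,5,5,5,5,5,5,5,5,5],"translation":[[2.35,-1.98,0],[2.35,-1.98,0],[2.35,-1.98,0],[2.35,-1.98,0],[2.35,-1.98,0],[2.35,-1.98,0],[2.35,-1.98,0],[2.35,-1.98,0],[2.35,-1.98,0],[2.35,-1.98,0],[0,0,0],[0,0,0],[0,0,0]],"spin":[-3.2,-3.2,-3.2,-3.2,-3.2,-3.2,-3.2,-3.2,-3.2,-3.2,0,0,0]}' 40; python3 st.py .6922 -.0044 .008 64.3
```

```text
time_s: 13.47
eef_pos: [0.6897, -0.0047, 0.0914]
tcp_rot: [[0.434, 0.901, -0.003], [0.901, -0.434, 0.0], [-0.001, -0.003, -1.0]]
wrist_force: [-0.4, -0.3, -0.2]
opening: 0.0498
t 13.47 pos [ 0.6897 -0.0047  0.0914] yaw 64.3 open 0.0498 F [-0.4 -0.3 -0.2] q [-0.01  0.56  0.    1.01  0.    0.44]
go cm [ 0.25  0.03 -8.34] spin 0.0
```

```bash
python3 -m crank '{"fingers":[5,5,5,5,5,5,5,1.5,1.5,1.5,1.5,1.5,1.5],"translation":[[0.2,0.03,-2],[0,0,-2.1],[0,0,-2],[0,0,-1.3],[0,0,-0.7],[0,0,-0.2],[0,0,0],[0,0,0],[0,0,0],[0,0,0],[0,0,0],[0,0,0],[0,0,0]],"spin":[0,0,0,0,0,0,0,0,0,0,0,0,0]}' 40; python3 st.py
```

```text
time_s: 14.55
eef_pos: [0.6942, -0.0045, 0.0113]
tcp_rot: [[0.434, 0.901, 0.002], [0.901, -0.434, 0.0], [0.001, 0.002, -1.0]]
wrist_force: [-1.1, 0.4, 6.6]
opening: 0.0215
t 14.55 pos [ 0.6942 -0.0045  0.0113] yaw 64.3 open 0.0215 F [-1.1  0.4  6.6] q [-0.01  0.63 -0.07  0.86  0.    0.44]
```

```bash
python3 -m crank '{"fingers":[1.5,1.5,1.5,1.5,1.5],"translation":[[0,0,1],[0,0,2.2],[0,0,2.5],[0,0,0],[0,0,0]],"spin":[0,0,0,0,0]}'; python3 st.py .4718 .0499 .07 96.3
```

```text
time_s: 14.97
eef_pos: [0.6946, -0.0046, 0.0692]
tcp_rot: [[0.434, 0.901, 0.004], [0.901, -0.434, -0.0], [0.002, 0.003, -1.0]]
wrist_force: [-0.4, 0.8, -1.1]
opening: 0.0209
t 14.97 pos [ 0.6946 -0.0046  0.0692] yaw 64.3 open 0.0209 F [-0.4  0.8 -1.1] q [-0.01  0.58 -0.02  0.97 -0.    0.44]
go cm [-22.28   5.45   0.08] spin 32.0
```

```bash
python3 -m crank '{"fingers":[1.5,1.5,1.5,1.5,1.5,1.5,1.5,1.5,1.5,1.5,1.5],"translation":[[-2.78,0.68,0],[-2.78,0.68,0],[-2.78,0.68,0],[-2.78,0.68,0],[-2.78,0.68,0],[-2.78,0.68,0],[-2.78,0.68,0],[-2.78,0.68,0],[0,0,0],[0,0,0],[0,0,0]],"spin":[4,4,4,4,4,4,4,4,0,0,0]}'; python3 st.py .4718 .0499 .0145 96.3
```

```text
time_s: 15.88
eef_pos: [0.471, 0.0499, 0.0667]
tcp_rot: [[-0.109, 0.994, 0.0], [0.994, 0.109, -0.0], [-0.0, 0.0, -1.0]]
wrist_force: [-0.1, 0.2, -0.9]
opening: 0.0211
t 15.88 pos [0.471  0.0499 0.0667] yaw 96.3 open 0.0211 F [-0.1  0.2 -0.9] q [ 0.11  0.22 -0.58  0.77 -0.   -0.  ]
go cm [ 0.08  0.   -5.22] spin 0.0
```

```bash
python3 -m crank '{"fingers":[1.5,1.5,1.5,1.5,1.5,1.5,1.5,1.5],"translation":[[0.1,0,-1.5],[0,0,-1.7],[0,0,-1],[0,0,-0.6],[0,0,-0.3],[0,0,0],[0,0,0],[0,0,0]],"spin":[0,0,0,0,0,0,0,0]}'; python3 st.py .4718 .0499 .0143 96.3
```

```text
time_s: 16.55
eef_pos: [0.4723, 0.05, 0.0164]
tcp_rot: [[-0.109, 0.994, 0.001], [0.994, 0.109, 0.0], [-0.0, 0.001, -1.0]]
wrist_force: [0.2, 0.4, -0.5]
opening: 0.0209
t 16.55 pos [0.4723 0.05   0.0164] yaw 96.3 open 0.0209 F [ 0.2  0.4 -0.5] q [ 0.11  0.28 -0.63  0.65 -0.   -0.  ]
go cm [-0.05 -0.01 -0.21] spin 0.0
```

```bash
python3 -m crank '{"fingers":[1.5,1.5,1.5,1.5],"translation":[[0,0,-0.15],[0,0,-0.05],[0,0,0],[0,0,0]],"spin":[0,0,0,0]}'; python3 st.py .4718 .0499 .0143 96.3
```

```text
time_s: 16.88
eef_pos: [0.4721, 0.05, 0.0142]
tcp_rot: [[-0.109, 0.994, 0.001], [0.994, 0.109, 0.0], [-0.0, 0.001, -1.0]]
wrist_force: [-0.2, -0.9, 2.8]
opening: 0.0213
t 16.88 pos [0.4721 0.05   0.0142] yaw 96.3 open 0.0213 F [-0.2 -0.9  2.8] q [ 0.11  0.29 -0.64  0.65 -0.   -0.  ]
go cm [-0.03 -0.01  0.01] spin 0.0
```

```bash
python3 -m crank '{"fingers":[2.4,2.8,3.2,3.8,4.2,4.2,4.2,4.2,4.2,4.2,4.2],"translation":[[0,0,-0.05],[0,0,0],[0,0,0],[0,0,0],[0,0,0],[0,0,1],[0,0,2.5],[0,0,2.5],[0,0,2],[0,0,0],[0,0,0]],"spin":[0,0,0,0,0,0,0,0,0,0,0]}'; python3 st.py .6805 -.1605 .095 122
```

```text
time_s: 17.8
eef_pos: [0.473, 0.0501, 0.0951]
tcp_rot: [[-0.109, 0.994, 0.003], [0.994, 0.109, 0.0], [-0.0, 0.003, -1.0]]
wrist_force: [-0.2, 1.2, -1.0]
opening: 0.042
t 17.8 pos [0.473  0.0501 0.0951] yaw 96.3 open 0.042 F [-0.2  1.2 -1. ] q [ 0.11  0.18 -0.55  0.84 -0.   -0.  ]
go cm [ 2.075e+01 -2.106e+01 -1.000e-02] spin 25.7
```

```bash
python3 - <<'E'
from h import *
for n in('top','side'):
    f=arm.grab_frame(n); save(f,n+'2.png')
    im=cv2.cvtColor(f['pixels'],cv2.COLOR_RGB2BGR)
    hsv=cv2.cvtColor(im,cv2.COLOR_BGR2HSV)
    m=((hsv[...,0]>150)&(hsv[...,0]<175)&(hsv[...,1]>90)).astype(np.uint8)
    c=proj(f,[[.68,-.16,.019]])[0].astype(int)
    k=np.zeros_like(m);k[c[1]-22:c[1]+22,c[0]-22:c[0]+22]=1; m=m*k
    m=cv2.morphologyEx(m,cv2.MORPH_CLOSE,np.ones((5,5),np.uint8))
    p=fit([(f,m)],(.68,-.16),DIM['magenta_mid']); print(n,m.sum(),p[:2],np.degrees(p[2]),p[3])
    a,b=(slice(80,280),slice(120,420)) if n=='top' else (slice(120,320),slice(200,460))
    cv2.imwrite(f'pics/{n}2c.png',cv2.resize(im[a,b],None,fx=2.6,fy=2.6,interpolation=cv2.INTER_CUBIC))
E
```

```text
top 399 (np.float64(0.6794368666149846), np.float64(-0.15848886816299762)) 31.404664762067817 0.0971878170967102
side 252 (np.float64(0.6803721377358543), np.float64(-0.1590795914106587)) 35.65038927014518 0.19311833381652832
```

View pics/side2c.png

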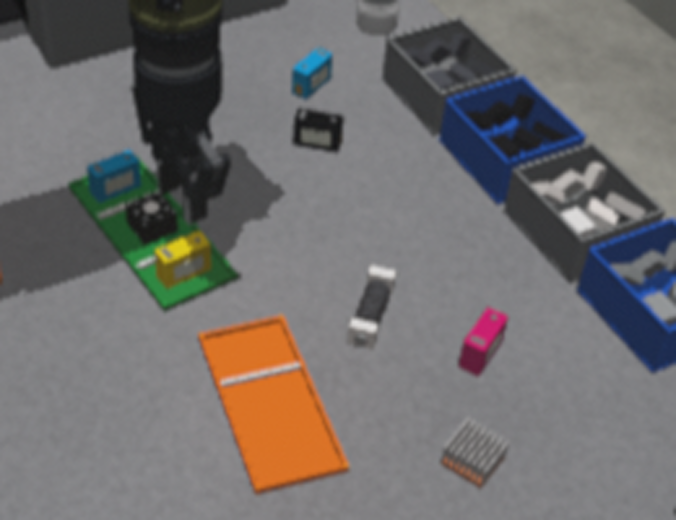

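View pics/top2c.png

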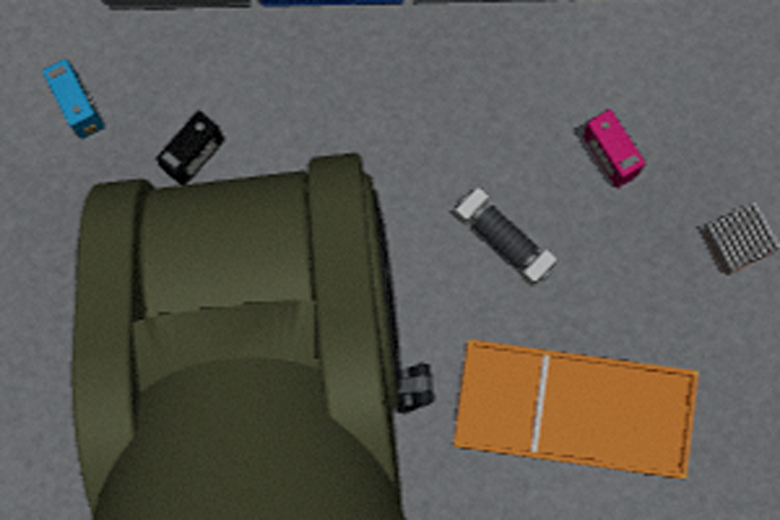

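Cyan (crop 114,177), fan (151,212) and yellow (183,260) stand upright in the green tray. Magenta's yaw is about 31.5°. I'll take it next.

```bash
python3 -m crank '{"fingers":[5.5,5.5,5.5,5.5,5.5,5.5,5.5,5.5,5.5,5.5,5.5,5.5,5.5],"translation":[[2.07,-2.1,0.2],[2.07,-2.1,0],[2.07,-2.1,0],[2.07,-2.1,0],[2.07,-2.1,0],[2.07,-2.1,0],[2.07,-2.1,0],[2.07,-2.1,0],[2.07,-2.1,0],[2.07,-2.1,0],[0,0,0],[0,0,0],[0,0,0]],"spin":[2.5,2.5,2.5,2.5,2.5,2.5,2.5,2.5,2.6,2.6,0,0,0]}' 40; python3 st.py .680 -.1595 .008 121.5
```

```text
time_s: 18.98
eef_pos: [0.6771, -0.1595, 0.0935]
tcp_rot: [[-0.522, 0.853, -0.003], [0.853, 0.522, 0.001], [0.003, -0.002, -1.0]]
wrist_force: [0.8, -0.3, 0.3]
opening: 0.0551
t 18.98 pos [ 0.6771 -0.1595  0.0935] yaw 121.4 open 0.0551 F [ 0.8 -0.3  0.3] q [-0.23  0.57  0.02  1.03  0.   -0.78]
go cm [ 0.29  0.   -8.55] spin 0.1
```

```bash
python3 -m crank '{"fingers":[5.5,5.5,5.5,5.5,5.5,5.5,5.5,1.5,1.5,1.5,1.5,1.5,1.5],"translation":[[0.25,0,-2.1],[0,0,-2.2],[0,0,-2.1],[0,0,-1.3],[0,0,-0.7],[0,0,-0.2],[0,0,0],[0,0,0],[0,0,0],[0,0,0],[0,0,0],[0,0,0],[0,0,0]],"spin":[0,0,0,0,0,0,0,0,0,0,0,0,0]}' 40; python3 st.py
```

```text
time_s: 20.07
eef_pos: [0.6822, -0.1604, 0.0108]
tcp_rot: [[-0.522, 0.853, 0.002], [0.853, 0.522, -0.0], [-0.002, 0.002, -1.0]]
wrist_force: [-0.2, 0.0, 5.5]
opening: 0.0218
t 20.07 pos [ 0.6822 -0.1604  0.0108] yaw 121.5 open 0.0218 F [-0.2  0.   5.5] q [-0.23  0.65 -0.05  0.87  0.   -0.78]
```

```bash
python3 -m crank '{"fingers":[1.5,1.5,1.5,1.5,1.5],"translation":[[0,0,1],[0,0,2.2],[0,0,2.5],[0,0,0],[0,0,0]],"spin":[0,0,0,0,0]}'; python3 st.py .486 -.0683 .07 81.2
```

```text
time_s: 20.48
eef_pos: [0.6827, -0.1605, 0.0687]
tcp_rot: [[-0.522, 0.853, 0.004], [0.853, 0.522, -0.001], [-0.003, 0.003, -1.0]]
wrist_force: [0.1, 0.4, -0.2]
opening: 0.0215
t 20.48 pos [ 0.6827 -0.1605  0.0687] yaw 121.5 open 0.0215 F [ 0.1  0.4 -0.2] q [-0.23  0.59  0.    0.97 -0.   -0.78]
go cm [-19.67   9.22   0.13] spin -40.3
```

```bash
python3 -m crank '{"fingers":[1.5,1.5,1.5,1.5,1.5,1.5,1.5,1.5,1.5,1.5,1.5],"translation":[[-2.45,1.15,0],[-2.45,1.15,0],[-2.45,1.15,0],[-2.45,1.15,0],[-2.45,1.15,0],[-2.45,1.15,0],[-2.45,1.15,0],[-2.45,1.15,0],[0,0,0],[0,0,0],[0,0,0]],"spin":[-5,-5,-5,-5,-5,-5,-5,-5.3,0,0,0]}'; python3 st.py .486 -.0683 .0145 81.2
```

```text
time_s: 21.4
eef_pos: [0.4854, -0.0682, 0.0661]
tcp_rot: [[0.152, 0.988, 0.0], [0.988, -0.152, -0.0], [-0.0, 0.0, -1.0]]
wrist_force: [1.5, -0.8, -0.8]
opening: 0.0213
t 21.4 pos [ 0.4854 -0.0682  0.0661] yaw 81.2 open 0.0213 F [ 1.5 -0.8 -0.8] q [-0.14  0.24 -0.55  0.78 -0.    0.01]
go cm [ 0.06 -0.01 -5.16] spin -0.0
```

```bash
python3 -m crank '{"fingers":[1.5,1.5,1.5,1.5,1.5,1.5,1.5,1.5],"translation":[[0.05,0,-1.5],[0,0,-1.7],[0,0,-1],[0,0,-0.6],[0,0,-0.3],[0,0,0],[0,0,0],[0,0,0]],"spin":[0,0,0,0,0,0,0,0]}'; python3 st.py .486 -.0683 .0138 81.2
```

```text
time_s: 22.07
eef_pos: [0.4863, -0.0682, 0.0159]
tcp_rot: [[0.153, 0.988, 0.001], [0.988, -0.153, -0.0], [-0.0, 0.001, -1.0]]
wrist_force: [-0.4, -0.0, -0.2]
opening: 0.0214
t 22.07 pos [ 0.4863 -0.0682  0.0159] yaw 81.2 open 0.0214 F [-0.4 -0.  -0.2] q [-0.14  0.31 -0.6   0.66 -0.    0.01]
go cm [-0.03 -0.01 -0.21] spin 0.0
```

```bash
python3 -m crank '{"fingers":[1.5,1.5,1.5,1.5],"translation":[[0,0,-0.15],[0,0,-0.05],[0,0,0],[0,0,0]],"spin":[0,0,0,0]}'; python3 st.py .486 -.0683 .0138 81.2
```

```text
time_s: 22.4
eef_pos: [0.4861, -0.0681, 0.0137]
tcp_rot: [[0.153, 0.988, 0.001], [0.988, -0.153, -0.0], [-0.0, 0.001, -1.0]]
wrist_force: [-0.0, 0.2, 2.6]
opening: 0.0214
t 22.4 pos [ 0.4861 -0.0681  0.0137] yaw 81.2 open 0.0214 F [-0.   0.2  2.6] q [-0.14  0.31 -0.6   0.66 -0.    0.01]
go cm [-0.01 -0.02  0.01] spin 0.0
```

```bash
python3 -m crank '{"fingers":[2.4,2.8,3.2,3.8,4.2,4.2,4.2,4.2,4.2,4.2,4.2],"translation":[[0,0,-0.03],[0,0,0],[0,0,0],[0,0,0],[0,0,0],[0,0,1],[0,0,2.5],[0,0,2.5],[0,0,2],[0,0,0],[0,0,0]],"spin":[0,0,0,0,0,0,0,0,0,0,0]}'; python3 st.py .6125 -.0745 .095 136.4
```

```text
time_s: 23.32
eef_pos: [0.487, -0.0683, 0.0948]
tcp_rot: [[0.153, 0.988, 0.003], [0.988, -0.153, -0.001], [0.0, 0.003, -1.0]]
wrist_force: [0.4, 0.1, -0.0]
opening: 0.0416
t 23.32 pos [ 0.487  -0.0683  0.0948] yaw 81.2 open 0.0416 F [ 0.4  0.1 -0. ] q [-0.14  0.21 -0.51  0.84 -0.    0.01]
go cm [12.55 -0.62  0.02] spin 55.2
```

```bash
python3 -m crank '{"fingers":[5.5,5.5,5.5,5.5,5.5,5.5,5.5,5.5,5.5,5.5,5.5,5.5,5.5],"translation":[[1.25,-0.06,0],[1.25,-0.06,0],[1.25,-0.06,0],[1.25,-0.06,0],[1.25,-0.06,0],[1.25,-0.06,0],[1.25,-0.06,0],[1.25,-0.06,0],[1.25,-0.06,0],[1.25,-0.06,0],[0,0,0],[0,0,0],[0,0,0]],"spin":[5.5,5.5,5.5,5.5,5.5,5.5,5.5,5.5,5.5,5.7,0,0,0]}' 40; python3 st.py .6125 -.0745 .005 136.4; python3 - <<'E'
from h import *
f=arm.grab_frame('top'); im=cv2.cvtColor(f['pixels'],cv2.COLOR_RGB2BGR)
f2=arm.grab_frame('side'); im2=cv2.cvtColor(f2['pixels'],cv2.COLOR_RGB2BGR)
cv2.imwrite('pics/side3c.png',cv2.resize(im2[120:320,200:460],None,fx=2.6,fy=2.6,interpolation=cv2.INTER_CUBIC))
E
```

```text
time_s: 24.4
eef_pos: [0.6093, -0.074, 0.0921]
tcp_rot: [[-0.722, 0.691, -0.002], [0.691, 0.722, 0.0], [0.002, -0.001, -1.0]]
wrist_force: [0.6, 0.1, 0.8]
opening: 0.0548
t 24.4 pos [ 0.6093 -0.074   0.0921] yaw 136.3 open 0.0548 F [0.6 0.1 0.8] q [-0.12  0.43 -0.21  0.93 -0.   -0.93]
go cm [ 0.32 -0.05 -8.71] spin 0.1
```

View pics/side3c.png

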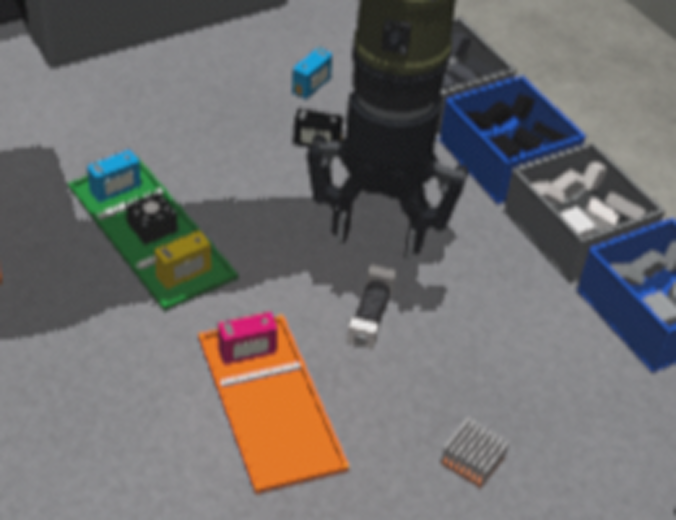

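Magenta stands in the orange narrow bay (crop 248,337). Jaws are over the roller.

```bash
python3 -m crank '{"fingers":[5.5,5.5,5.5,5.5,5.5,5.5,5.5,5.5,1.7,1.7,1.7,1.7,1.7,1.7],"translation":[[0.3,-0.05,-2.1],[0,0,-2.2],[0,0,-2.1],[0,0,-1.3],[0,0,-0.7],[0,0,-0.4],[0,0,0],[0,0,0],[0,0,0],[0,0,0],[0,0,0],[0,0,0],[0,0,0],[0,0,0]],"spin":[0,0,0,0,0,0,0,0,0,0,0,0,0,0]}' 40; python3 st.py
```

```text
time_s: 25.67
eef_pos: [0.6145, -0.0747, 0.0062]
tcp_rot: [[-0.724, 0.69, 0.002], [0.69, 0.724, -0.0], [-0.001, 0.001, -1.0]]
wrist_force: [-0.5, 0.2, 5.7]
opening: 0.0224
t 25.67 pos [ 0.6145 -0.0747  0.0062] yaw 136.4 open 0.0224 F [-0.5  0.2  5.7] q [-0.12  0.52 -0.29  0.76  0.   -0.93]
```

```bash
python3 -m crank '{"fingers":[1.7,1.7,1.7,1.7,1.7],"translation":[[0,0,1],[0,0,2.2],[0,0,2.5],[0,0,0],[0,0,0]],"spin":[0,0,0,0,0]}'; python3 st.py .4725 -.1552 .065 171.2
```

```text
time_s: 26.08
eef_pos: [0.6152, -0.0748, 0.0641]
tcp_rot: [[-0.724, 0.69, 0.004], [0.69, 0.724, -0.0], [-0.003, 0.002, -1.0]]
wrist_force: [-0.2, -0.5, -0.9]
opening: 0.0221
t 26.08 pos [ 0.6152 -0.0748  0.0641] yaw 136.4 open 0.0221 F [-0.2 -0.5 -0.9] q [-0.12  0.46 -0.24  0.87 -0.   -0.93]
go cm [-14.27  -8.04   0.09] spin 34.8
```

```bash
python3 -m crank '{"fingers":[1.7,1.7,1.7,1.7,1.7,1.7,1.7,1.7,1.7,1.7,1.7],"translation":[[-1.78,-1,0],[-1.78,-1,0],[-1.78,-1,0],[-1.78,-1,0],[-1.78,-1,0],[-1.78,-1,0],[-1.78,-1,0],[-1.78,-1,0],[0,0,0],[0,0,0],[0,0,0]],"spin":[4.3,4.3,4.4,4.4,4.4,4.4,4.3,4.3,0,0,0]}'; python3 st.py .4725 -.1552 .0105 171.2; python3 - <<'E'
from h import *
f2=arm.grab_frame('side'); im2=cv2.cvtColor(f2['pixels'],cv2.COLOR_RGB2BGR)
cv2.imwrite('pics/side4c.png',cv2.resize(im2[160:360,200:460],None,fx=2.6,fy=2.6,interpolation=cv2.INTER_CUBIC))
E
```

```text
time_s: 27.0
eef_pos: [0.4714, -0.1545, 0.0617]
tcp_rot: [[-0.988, 0.154, -0.0], [0.154, 0.988, 0.0], [0.0, 0.0, -1.0]]
wrist_force: [0.2, -0.4, -0.8]
opening: 0.0226
t 27.0 pos [ 0.4714 -0.1545  0.0617] yaw 171.1 open 0.0226 F [ 0.2 -0.4 -0.8] q [-0.32  0.26 -0.54  0.77  0.   -1.73]
go cm [ 0.11 -0.07 -5.12] spin 0.1
```

View pics/side4c.png

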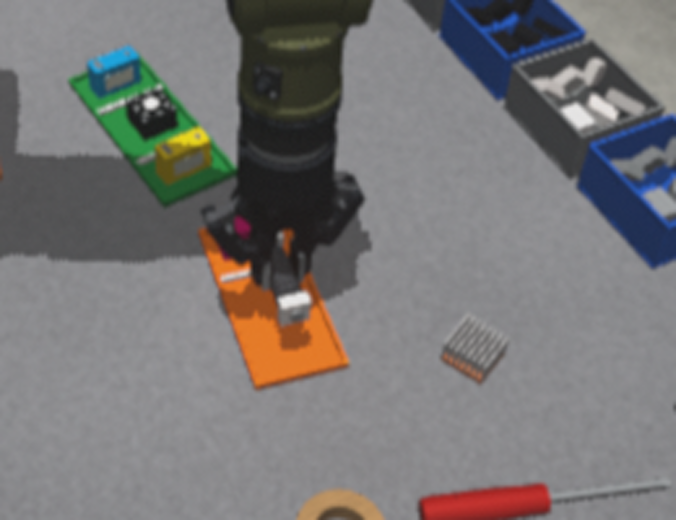

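```bash
python3 -m crank '{"fingers":[1.7,1.7,1.7,1.7,1.7,1.7,1.7,1.7],"translation":[[0.1,-0.07,-1.5],[0,0,-1.7],[0,0,-1],[0,0,-0.6],[0,0,-0.3],[0,0,0],[0,0,0],[0,0,0]],"spin":[0,0,0,0,0,0,0,0]}'; python3 st.py .4725 -.1552 .0092 171.2
```

```text
time_s: 27.72
eef_pos: [0.4728, -0.1554, 0.0116]
tcp_rot: [[-0.988, 0.153, 0.001], [0.153, 0.988, -0.0], [-0.001, -0.0, -1.0]]
wrist_force: [0.5, -0.8, 0.8]
opening: 0.0225
t 27.72 pos [ 0.4728 -0.1554  0.0116] yaw 171.2 open 0.0225 F [ 0.5 -0.8  0.8] q [-0.32  0.33 -0.59  0.66  0.   -1.73]
go cm [-0.03  0.02 -0.24] spin 0.0
```

```bash
python3 -m crank '{"fingers":[1.7,1.7,1.7,1.7],"translation":[[0,0,-0.15],[0,0,-0.05],[0,0,0],[0,0,0]],"spin":[0,0,0,0]}'; python3 st.py .4725 -.1552 .0092 171.2
```

```text
time_s: 28.05
eef_pos: [0.4723, -0.1553, 0.0092]
tcp_rot: [[-0.988, 0.153, 0.0], [0.153, 0.988, -0.0], [-0.0, -0.0, -1.0]]
wrist_force: [0.8, -0.4, 0.1]
opening: 0.0223
t 28.05 pos [ 0.4723 -0.1553  0.0092] yaw 171.2 open 0.0223 F [ 0.8 -0.4  0.1] q [-0.32  0.33 -0.59  0.65  0.   -1.73]
go cm [0.02 0.01 0.  ] spin 0.0
```

```bash
python3 -m crank '{"fingers":[1.7,2.4,2.7,3,3.4,3.6,3.6,3.6,3.6,3.6,3.6,3.6,3.6],"translation":[[0,0,-0.06],[0,0,0],[0,0,0],[0,0,0],[0,0,0],[0,0,0],[0,0,1],[0,0,2.5],[0,0,3],[0,0,3],[0,0,3],[0,0,0],[0,0,0]],"spin":[0,0,0,0,0,0,0,0,0,0,0,0,0]}'; python3 st.py .3 -.4 .2 171
```

```text
time_s: 29.13
eef_pos: [0.474, -0.1559, 0.136]
tcp_rot: [[-0.988, 0.153, 0.005], [0.153, 0.988, -0.002], [-0.005, -0.001, -1.0]]
wrist_force: [0.1, -0.4, -0.0]
opening: 0.0361
t 29.13 pos [ 0.474  -0.1559  0.136 ] yaw 171.2 open 0.0361 F [ 0.1 -0.4 -0. ] q [-0.32  0.18 -0.44  0.94  0.   -1.73]
go cm [-17.4  -24.41   6.4 ] spin -0.2
```

```bash
python3 -m crank '{"fingers":[3.6,3.6,3.6,3.6,3.6,3.6,3.6,3.6,3.6,3.6,3.6,3.6,3.6,3.6],"translation":[[0,-2,1],[0,-2,1],[0,-2,1],[0,-2,1],[0,-2,1],[-1,-2,1],[-1,-2,0],[-1,-2,0],[-2,-2,0],[-2,-2,0],[-2,-2,0],[-2,-2,0],[0,0,0],[0,0,0]],"spin":[0,0,0,0,0,0,0,0,0,0,0,0,0,0]}'; python3 st.py; python3 - <<'E'
from h import *
G=(.4639,.1215,np.radians(6.3));O=(.4771,-.126,np.radians(-8.9))
P0={'cyan_mid':(.456,.193),'magenta_mid':(.486,-.068),'yellow_mid':(.472,.05),'fan_mid':(.464,.1215),'roller_mid':(.4725,-.155),'black_mid':(.6857,.1728),'heatsink_mid':(.6067,-.2567)}
fs=[arm.grab_frame('top'),arm.grab_frame('side')]
for n,f in zip('ts',fs):
    im=cv2.cvtColor(f['pixels'],cv2.COLOR_RGB2BGR)
    a,b=(slice(90,290),slice(120,430)) if n=='t' else (slice(120,320),slice(200,460))
    cv2.imwrite(f'pics/fin_{n}.png',cv2.resize(im[a,b],None,fx=2.55,fy=2.55,interpolation=cv2.INTER_CUBIC))
for t,p0 in P0.items():
    z=0 if t[0] in 'bh' else .003
    for f in fs:
        m=nearest_mask(f,t,p0)
        if m is None: print(t,'none'); continue
        p=fit([(f,m)],p0,DIM[t],z)
        T=G if t[0] in 'cyf' else O
        d=np.array(p[:2])-T[:2]; c,s=np.cos(T[2]),np.sin(T[2])
        print(t,np.round(p[:2],4),'local' if z else '',np.round([c*d[0]+s*d[1],-s*d[0]+c*d[1]],4) if z else np.round(np.subtract(p[:2],p0),4),round(np.degrees(p[2]),1),round(p[3],2))
E
```

```text
time_s: 30.3
eef_pos: [0.3607, -0.3954, 0.1922]
tcp_rot: [[-0.988, 0.156, -0.001], [0.156, 0.988, 0.002], [0.002, 0.002, -1.0]]
wrist_force: [0.3, -0.2, -0.1]
opening: 0.0361
t 30.3 pos [ 0.3607 -0.3954  0.1922] yaw 171.0 open 0.0361 F [ 0.3 -0.2 -0.1] q [-0.83  0.21 -0.27  1.09  0.   -2.25]
cyan_mid [0.4539 0.1948] local [-0.0019  0.0739] 6.4 0.09
cyan_mid [0.4553 0.1924] local [-0.0008  0.0715] 6.0 0.13
magenta_mid [ 0.4833 -0.0655] local [-0.0033  0.0607] -8.2 0.09
magenta_mid [ 0.4681 -0.0718] local [-0.0173  0.0522] 61.6 0.52
yellow_mid [0.4706 0.0519] local [-0.001  -0.0699] 6.0 0.09
yellow_mid [0.4712 0.05  ] local [-0.0006 -0.0719] 8.7 0.12
fan_mid [0.4673 0.1243] local [0.0037 0.0024] 6.8 0.09
fan_mid [0.467  0.1212] local [ 0.0031 -0.0006] 4.2 0.08
roller_mid [ 0.4714 -0.1549] local [-0.0012 -0.0295] 81.2 0.19
roller_mid none
black_mid none
black_mid none
heatsink_mid [ 0.6067 -0.2565]  [-0.      0.0002] 26.5 0.08
heatsink_mid [ 0.608  -0.2592]  [ 0.0013 -0.0025] 29.4 0.18
```

View pics/fin_t.png

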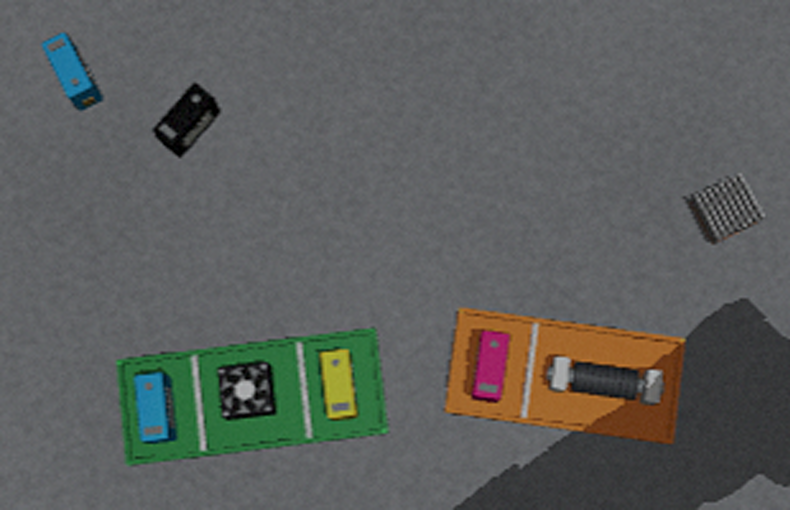

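View pics/fin_s.png

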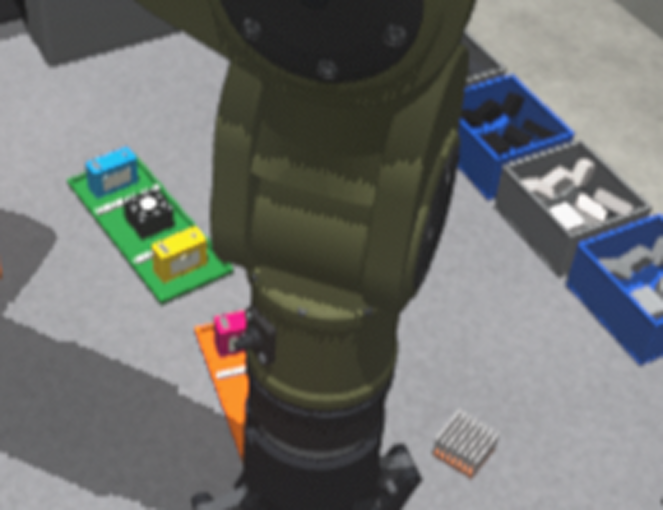

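The parts all lie in their bays. The roller's end blocks look a bit odd in the top image (crop 560,373 and 653,385), so I'll clear the arm and shadow and look closer.

```bash
python3 -m crank '{"fingers":[3.6,3.6,3.6,3.6,3.6,3.6,3.6,3.6,3.6,3.6,3.6,3.6,3.6,3.6,3.6],"translation":[[-1,-2,1],[-2,-2,1],[-2,-2,0],[-2,-2,0],[-2.5,-2,0],[-2.5,-2,0],[-2.5,-1.5,0],[-2.5,-1.5,0],[-2.5,-1,0],[-2.5,-1,0],[-2.5,-0.5,0],[-2.5,0,0],[-2.5,0,0],[0,0,0],[0,0,0]],"spin":[0,0,-2,-4,-4,-4,-4,-4,-4,-4,-4,-4,-4,0,0]}'; python3 st.py; python3 - <<'E'
from h import *
for n in('top','side'):
    f=arm.grab_frame(n); im=cv2.cvtColor(f['pixels'],cv2.COLOR_RGB2BGR)
    c=proj(f,[[.474,-.13,.01]])[0].astype(int)
    cv2.imwrite(f'pics/z_{n}.png',cv2.resize(im[c[1]-45:c[1]+45,c[0]-60:c[0]+60],None,fx=6,fy=6,interpolation=cv2.INTER_CUBIC))
    for t in('roller_mid','magenta_mid','black_mid'):
        print(n,t,[(np.round(d['point'],3).tolist(),round(d['confidence'],2)) for d in arm.tip_of(f,t)])
E
```

```text
time_s: 32.35
eef_pos: [0.0662, -0.5703, 0.2134]
tcp_rot: [[-0.63, 0.776, 0.0], [0.776, 0.63, 0.0], [-0.0, 0.0, -1.0]]
wrist_force: [0.7, -0.1, 0.5]
opening: 0.0359
t 32.35 pos [ 0.0662 -0.5703  0.2134] yaw 129.1 open 0.0359 F [ 0.7 -0.1  0.5] q [-1.46  0.27 -0.14  1.16  0.   -2.14]
top roller_mid [([0.467, -0.156, 0.011], 0.95)]
top magenta_mid [([0.485, -0.068, 0.02], 0.73)]
top black_mid [([0.686, 0.171, 0.019], 0.84), ([0.605, -0.26, 0.012], 0.58)]
side roller_mid [([0.467, -0.158, 0.018], 0.67), ([0.464, 0.124, 0.001], 0.48)]
side magenta_mid [([0.48, -0.066, 0.02], 0.65)]
side black_mid [([0.689, 0.17, 0.022], 0.61)]
```

View pics/z_top.png

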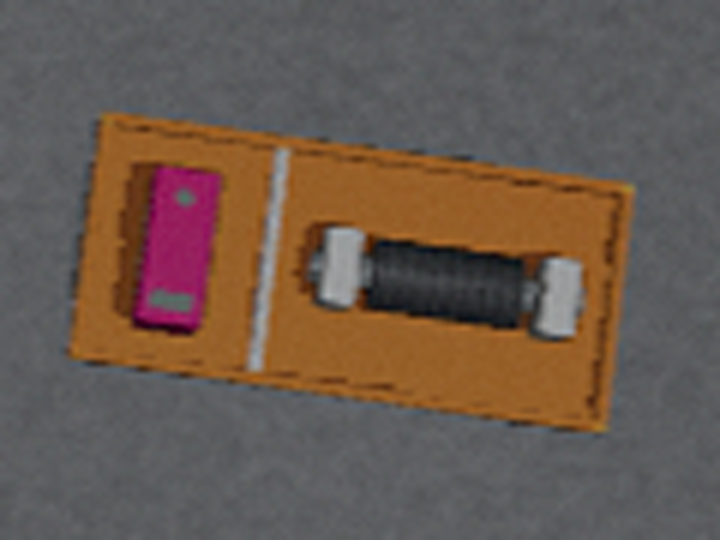

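View pics/z_side.png

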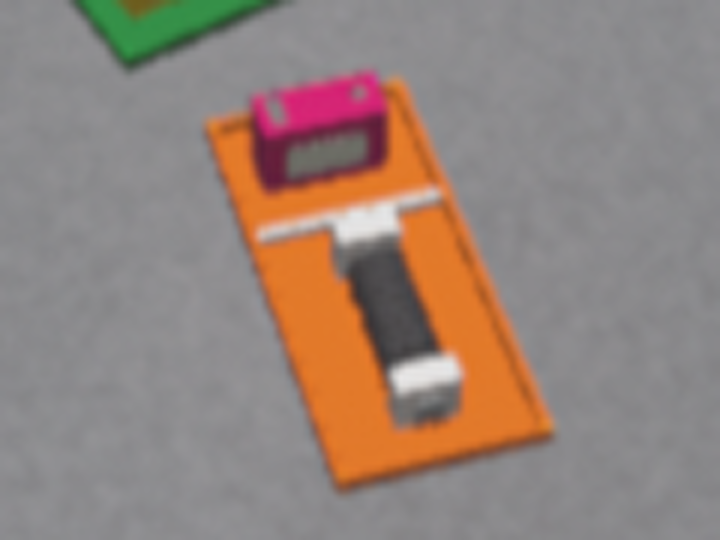

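The roller lies flat with its end blocks square on the floor of the long bay, and magenta stands upright in the narrow bay. The odd look was only shadow. Black is still at (0.686, 0.171). Handing in.

```bash
python3 -c "
from station import arm
print(arm.close_job())"
```

```text
the job is handed in; nothing more can be done
None
```

All five parts were picked one at a time and set down in their bays, and I handed the job in at about 33 s of the 109 s allowed; it gives no verdict.

- **Green tray:** the last position fits put the fan within 4 mm of the centre of the middle bay, and cyan and yellow within about 2 mm of their narrow bay centres. All three look flat or upright in the pictures.
- **Orange tray:** the roller is about 1 mm from the centre of the long bay, and magenta about 4 mm from the centre of the narrow bay. Clear views from both cameras showed the roller flat and magenta upright.
- **Left alone:** the heat sink measured within 3 mm of its start. The black cartridge looked unmoved, at (0.686, 0.171).

**Checks that failed or disagreed:**
- The side-camera fit for magenta was off (0.52 mismatch) because the arm blocked the view. The later clear views put it in place.
- The outline network missed the roller in the side view, again blocked by the arm, and the black cartridge in both views. I confirmed those two with the point network instead.
- The roller's end blocks looked tilted in one picture. A second look without the arm's shadow showed them square on the floor.

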